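# Build up a paraffin block to the focus height under the camera

## Robot

A 6-joint arm with a two-finger parallel gripper is mounted at the origin on the work surface. World frame = base frame: x ahead of the robot, y to its left, z up, the work surface at z = 0. Lengths are in m, angles in rad, forces in N, time in s.
With the tool pointing down it reaches from about 0.325 to 1 m from the base axis. Payload 5.1 kg.
Tool frame: the origin (TCP) lies on the centre line of the jaws, within the pads' length; the fingertips stand 19 mm ahead of it and the grasp point (between the pads) is the TCP; z points along the fingers, y is the direction in which the jaws open and shut (so a half turn about z gives the same grasp; the last joint's range is limited). The gripper opens to 85 mm and grips with 20 to 120 N. Pads are 22 mm wide; open, the fingers measure 114 mm over their backs; the gripper's body (76 mm by 85 mm) begins 54 mm behind the grasp point. The pads swing forward as they close: fully open they stand 13 mm farther back than shut.
Start: joints at [-1.384, 0.124, 1.65, -0, 1.367, -0.083], TCP at [0.173, -0.626, 0.25] pointing down, gripper open.
Joint ranges: [-2.61, 2.61], [-1.02, 2.33], [0.03, 2.71], [-1.35, 4.49], [0.32, 2.68], [-2.91, 2.91]. Speed limits (rad/s): [2.57, 2.57, 3.14, 3.14, 3.14, 3.14].

## Interface

Orientations are given as a 3x3 rotation matrix whose columns are the frame's x, y, z axes.
In Python, from plant import bot gives the robot as it stands. The module is installed in compiled form; this text tells all that it offers. Calls block until the motion is done:
- bot.goto(position, orientation): joint-space move of the TCP to a pose.
- bot.move_l(position, frame=None, vel=0.15, threshold=None): straight line of the TCP; frame=None keeps the orientation; vel is the mean speed in m/s. With threshold (N) it stops when the force on the tool has changed by that much, and returns True; else False.
- bot.movej(angles): joint-space move.
- bot.set_gripper(opening): finger opening in m; the grip force is fixed at half the most; returns when the fingers have stopped.
- bot.sleep(seconds).
- bot.solve_ik(position, orientation): joint angles nearest the present ones, or None.
- bot.sense(): the state.
- bot.read_camera(name): name is "side" or "top"; returns a dict with "img" (400x640x3 uint8, red, green, blue), "z_map" (400x640 float32, m along the optical axis (not along the pixel's ray), 0 where there is no reading), "intrinsics" (3x3 intrinsics, pixels), "extrinsics" (4x4, takes a point from world to camera coordinates). Camera axes: x right, y up, looking along -z (the intrinsics and any distortion apply to the point x, -y, -z); pixel columns grow to the right and rows downward; lengths in m; the calibration is good to about 2 mm. A picture is of the moment at which its call begins.
A pose or a line that the arm cannot do raises bot.MotionError and nothing moves.
- bot.job_done(): hands the job in, once; it reports no verdict.
Trained networks look in a picture, given as the dict that the camera call returned (one of the last four; its "shot" number tells which), for a name from the list of things; names that differ only in an ending like _2 or _b are one class to them, and where a whole thing is asked for, a point or a joint stands for the part that bears it (a point fixed in the world has none). Each returns a list of dicts, best first, with "confidence" (0 to 1); they miss things now and then, are a little off and sometimes report something else, mostly with a low value. They report only what shows in the picture. A call takes as long as a camera call.
- bot.outline_of(picture, target): "region" (400x640 bool, what is visible of it).
- bot.pinpoint(picture, target): "location" ([x, y, z] in m, in world coordinates, good to about 4 mm: a listed point, or the origin of a listed thing).
The state is a dict: "time_s": time; "qpos": joint angles; "qd": joint speeds; "tau": joint torques, N m; "eef_pos": TCP position; "tool_rot": TCP orientation; "wrist_force": force on the tool from outside, world axes, zero at the start; "torque": the same for the moment, N m; "finger_gap": finger opening in m.
Only numpy, scipy, OpenCV 4.12 (cv2) and the standard library are available. Lean on these libraries where they do the work, as an engineer would, in place of code of your own. Each camera call takes 0.05 s, during which the arm holds its last target. There are 200 camera calls.

## Task

Bring the paraffin block into focus: stack riser plates neatly and squarely on the stage mark under the camera, one plate at a time, just enough of them that the block, lying centred, level and face up on top, has its face level with the top of the gauge post that stands beside the stage. Then press the capture button and let go of it. Keep any plates you do not use clear of the stage, do not bump the camera over it, and leave the bystanders where they are.

Things in the scene. Friction and masses are not known exactly. Their poses are not given: they have to be found in the camera images.
- plate1: loose aluminium riser plate, 80 (its x) x 56 (its y) x 16 thick (z), 0.18 kg or so, lying flat; all four are alike; origin at the centre of its underside. Bottom plate of the pile of four (on the table, z = 0) (sizes in mm)
- plate2: loose aluminium riser plate, 80 (its x) x 56 (its y) x 16 thick (z), 0.18 kg or so, lying flat; all four are alike; origin at the centre of its underside. Second plate of the pile, on plate1 (sizes in mm)
- plate3: loose aluminium riser plate, 80 (its x) x 56 (its y) x 16 thick (z), 0.18 kg or so, lying flat; all four are alike; origin at the centre of its underside. Third plate of the pile, on plate2 (sizes in mm)
- plate4: loose aluminium riser plate, 80 (its x) x 56 (its y) x 16 thick (z), 0.18 kg or so, lying flat; all four are alike; origin at the centre of its underside. Top plate of the pile, on plate3 (sizes in mm)
- block: paraffin block: white cassette 40 (x) x 28 (y) x 10 high with a cream block of wax 34 x 23 x 6 on it, 16 high in all, about 0.03 kg, lying face up in the tray with room for fingers at its long (+y, -y) sides; origin at the centre of its underside (sizes in mm)
- block_face (a point): centre of the block's top face, 16 above its underside (sizes in mm)
- tray: fixed shallow white tray, 140 (x) x 170 (y), walls 4 thick and 12 high, floor 4 thick (the block's underside starts at z = 4); origin at the centre of its underside (sizes in mm)
- stand: fixed camera stand: a grey base plate 180 (x) x 220 (y) x 20 high; its front faces the robot, along its -x. A column of 22 diameter (44 at its foot) rises at x = +62, y = -88 from the origin to 410 high and carries the camera over the stage. Origin at the centre of the underside (sizes in mm)
- stage (a point): centre of the rectangular stage mark (84 x 60, dark border, long side along the stand's x) on the base plate's top, straight above the stand's origin, 20 above the table; axes as the stand's (sizes in mm)
- gauge_short: fixed round steel gauge post 48 high, foot 26 across and 6 high, flat cap 20 across; origin at the centre of its underside. One of the two gauge posts stands on the camera stand's base, about 90 to the +y side of the stage and 25 to 45 behind its centre; the other is parked on the gauge block. Which is which changes (sizes in mm)
- gauge_short_top (a point): centre of the short gauge post's flat top (sizes in mm)
- gauge_tall: fixed round steel gauge post 64 high, else like the short one; origin at the centre of its underside (sizes in mm)
- gauge_tall_top (a point): centre of the tall gauge post's flat top (sizes in mm)
- gauge_block: black block 60 x 90 x 20 high behind the stand, on which the gauge post not in use is parked; origin at the centre of its underside (sizes in mm)
- shutter (a joint): capture button, round, grey, on a small black housing: 0 up, 0.006 m fully down, springs back, about 5 N to press fully; counts as pressed beyond 0.004 m
- shutter_top (a point): centre of the button's top face; it is pressed straight down (sizes in mm)
- marker: black marker pen lying on the table, 140 long, 12 thick; origin under its middle (bystander) (sizes in mm)
- bottle: closed amber bottle, 60 across, 140 high; origin at the centre of its underside (bystander) (sizes in mm)
- jar: loose square lidded clear jar, 60 x 68 x 99 high; origin at the centre of its underside (bystander) (sizes in mm)
- slide_box: flat slide storage box, 172 x 87 x 34 high; origin at the centre of its underside (bystander) (sizes in mm)
- cassette: empty flat slotted white cassette without wax, 40 x 28 x 7 high, lying in the tray at about 80 from the paraffin block; origin at the centre of its underside (bystander) (sizes in mm)
- camera: camera fixed over the stage; origin at the centre of the lens's lower face, 220 straight above the stage. The lens is 42 across for 50 up, then 50 across for 30, then a camera body 56 x 56 x 80: the gripper cannot come straight down on to the stage, only tilted, slanting in from the front under the lens (sizes in mm)

How it is judged:
On the way, in this order (a step that is already met when the one before it is completed fails the run):
1. a first riser plate lies square on the stage mark, let go (((horizontal distance between plate1 and stage below 0.015 m and angle between plate1's own z axis and vertical below 0.06 rad and angle between the x axis of plate1 and the x axis of stand, either way round below 0.2 rad and z of plate1 in the frame of stage between -0.004 and 0.004 m and contact force between the fingers and plate1 below 0.1 N) or (horizontal distance between plate2 and stage below 0.015 m and angle between plate2's own z axis and vertical below 0.06 rad and angle between the x axis of plate2 and the x axis of stand, either way round below 0.2 rad and z of plate2 in the frame of stage between -0.004 and 0.004 m and contact force between the fingers and plate2 below 0.1 N) or (horizontal distance between plate3 and stage below 0.015 m and angle between plate3's own z axis and vertical below 0.06 rad and angle between the x axis of plate3 and the x axis of stand, either way round below 0.2 rad and z of plate3 in the frame of stage between -0.004 and 0.004 m and contact force between the fingers and plate3 below 0.1 N) or (horizontal distance between plate4 and stage below 0.015 m and angle between plate4's own z axis and vertical below 0.06 rad and angle between the x axis of plate4 and the x axis of stand, either way round below 0.2 rad and z of plate4 in the frame of stage between -0.004 and 0.004 m and contact force between the fingers and plate4 below 0.1 N))), for 0.2 s.
2. a second riser plate lies square on the first, let go (((horizontal distance between plate1 and stage below 0.015 m and angle between plate1's own z axis and vertical below 0.06 rad and angle between the x axis of plate1 and the x axis of stand, either way round below 0.2 rad and z of plate1 in the frame of stage between 0.012 and 0.02 m and contact force between the fingers and plate1 below 0.1 N) or (horizontal distance between plate2 and stage below 0.015 m and angle between plate2's own z axis and vertical below 0.06 rad and angle between the x axis of plate2 and the x axis of stand, either way round below 0.2 rad and z of plate2 in the frame of stage between 0.012 and 0.02 m and contact force between the fingers and plate2 below 0.1 N) or (horizontal distance between plate3 and stage below 0.015 m and angle between plate3's own z axis and vertical below 0.06 rad and angle between the x axis of plate3 and the x axis of stand, either way round below 0.2 rad and z of plate3 in the frame of stage between 0.012 and 0.02 m and contact force between the fingers and plate3 below 0.1 N) or (horizontal distance between plate4 and stage below 0.015 m and angle between plate4's own z axis and vertical below 0.06 rad and angle between the x axis of plate4 and the x axis of stand, either way round below 0.2 rad and z of plate4 in the frame of stage between 0.012 and 0.02 m and contact force between the fingers and plate4 below 0.1 N))), for 0.2 s.
3. the paraffin block lies on the stack, let go, its face level with the top of the gauge post beside the stage (((horizontal distance between gauge_short and stage below 0.135 m and z of block_face in the frame of gauge_short_top between -0.004 and 0.004 m) or (horizontal distance between gauge_tall and stage below 0.135 m and z of block_face in the frame of gauge_tall_top between -0.004 and 0.004 m)) and horizontal distance between block and stage below 0.015 m and angle between block's own z axis and vertical below 0.06 rad and contact force between the fingers and block below 0.1 N and linear speed of block below 0.02 m/s), for 0.3 s.
4. the capture button is pressed while the block lies so (all of step 3 and value of joint shutter above 0.004 m), for 0.02 s.
At the end, for the whole second after the job is handed in: Block at rest, face up and level (3.4 deg), within 15 mm of the stage centre, its face within 4 mm of the height of the gauge post beside the stage; each plate still, and either flat and square (0.2 rad) within 15 mm of the stage centre or over 90 mm from it; button up (all of step 3 and (horizontal distance between plate1 and stage above 0.09 m or (horizontal distance between plate1 and stage below 0.015 m and angle between plate1's own z axis and vertical below 0.06 rad and angle between the x axis of plate1 and the x axis of stand, either way round below 0.2 rad)) and (horizontal distance between plate2 and stage above 0.09 m or (horizontal distance between plate2 and stage below 0.015 m and angle between plate2's own z axis and vertical below 0.06 rad and angle between the x axis of plate2 and the x axis of stand, either way round below 0.2 rad)) and (horizontal distance between plate3 and stage above 0.09 m or (horizontal distance between plate3 and stage below 0.015 m and angle between plate3's own z axis and vertical below 0.06 rad and angle between the x axis of plate3 and the x axis of stand, either way round below 0.2 rad)) and (horizontal distance between plate4 and stage above 0.09 m or (horizontal distance between plate4 and stage below 0.015 m and angle between plate4's own z axis and vertical below 0.06 rad and angle between the x axis of plate4 and the x axis of stand, either way round below 0.2 rad)) and linear speed of each of plate1, plate2, plate3, plate4 below 0.02 m/s and value of joint shutter below 0.002 m); the robot touches nothing.
It fails at once if the camera over the stage is bumped (over 3 N) (contact force between anything else and camera above 3 N).
It fails at once if a bystander is moved more than 40 mm (distance of any of marker, bottle, jar, slide_box, cassette from where it was at the start of the episode above 0.04 m).
It also fails if it takes over 72 s, if anything falls off the work surface, if the arm or the gripper's body presses on something with over 40 N, if the wrist force passes 120 N, or if a joint passes its speed limit or range.

## Working session

There is one attempt and no reset: what is moved stays moved. The work goes in short steps, each a Python script; the robot and the scene stay as the last script left them, time stands still between calls to the robot, and variables do not carry over. Pictures are saved under pics/ and viewed, about 8 in all and at most 12, crops included, and the job is handed in when it is done.

```bash
mkdir -p pics; cat > h.py <<'E'
import numpy as np, cv2
from plant import bot
def cloud(p):
    K=p["intrinsics"];E=p["extrinsics"];z=p["z_map"]
    v,u=np.mgrid[0:z.shape[0],0:z.shape[1]]
    X=np.stack([(u-K[0,2])/K[0,0]*z,-(v-K[1,2])/K[1,1]*z,-z],-1)
    return (X-E[:3,3])@E[:3,:3]
def save(p,n,crop=None,s=1):
    im=p["img"][...,::-1]
    if crop: im=im[crop[1]:crop[3],crop[0]:crop[2]]
    cv2.imwrite(f"pics/{n}.png",cv2.resize(im,None,fx=s,fy=s))
E
python3 - <<'E'
from h import *
np.set_printoptions(precision=4,suppress=True)
ps={c:bot.read_camera(c) for c in("top","side")}
cv2.imwrite("pics/a.png",cv2.resize(np.vstack([ps["top"]["img"],ps["side"]["img"]])[...,::-1],(480,600)) if 0 else ps["top"]["img"][...,::-1])
save(ps["side"],"b")
for c in ps:
    p=ps[c]; print(c,p["extrinsics"],p["intrinsics"].ravel())
    for n in "plate4 plate1 block block_face tray stand stage gauge_short gauge_tall gauge_block shutter_top marker bottle jar slide_box cassette camera".split():
        r=bot.pinpoint(p,n)
        print(n,[(np.array(q["location"]),round(q["confidence"],2)) for q in r[:3]])
print(bot.sense())
E
```

```text
top [[ 0.0277 -0.9996 -0.0031 -0.0333]
 [ 0.9971  0.0274  0.0705 -0.6105]
 [-0.0704 -0.0051  0.9975 -1.748 ]
 [ 0.      0.      0.      1.    ]] [497.5544   0.     321.998    0.     497.5544 203.3577   0.       0.
   1.    ]
plate4 [(array([0.5683, 0.317 , 0.0518]), 0.72)]
plate1 [(array([0.5683, 0.317 , 0.0518]), 0.72)]
block [(array([ 0.59  , -0.3124,  0.005 ]), 0.59)]
block_face [(array([ 0.5858, -0.3142,  0.021 ]), 0.43)]
tray [(array([ 0.6002, -0.2891, -0.0001]), 0.59), (array([ 0.6045,  0.4649, -0.004 ]), 0.54), (array([0.6266, 0.1367, 0.0185]), 0.27)]
stand [(array([0.6007, 0.0443, 0.0009]), 0.75)]
stage [(array([0.5987, 0.0404, 0.0207]), 0.91), (array([ 0.6004, -0.2891, -0.0001]), 0.67)]
gauge_short [(array([0.775 , 0.0555, 0.0208]), 0.6), (array([0.602 , 0.0426, 0.0006]), 0.41), (array([0.7741, 0.055 , 0.0651]), 0.17)]
gauge_tall [(array([0.6326, 0.1376, 0.0194]), 0.4), (array([ 0.6028,  0.4673, -0.002 ]), 0.37), (array([0.5983, 0.0443, 0.0005]), 0.32)]
gauge_block [(array([0.775 , 0.0667, 0.0018]), 0.78)]
shutter_top [(array([ 0.4137, -0.2947,  0.0262]), 0.48)]
marker [(arr
[... 1731 characters left out ...]
0.5915, -0.2356,  0.0038]), 0.5), (array([0.5684, 0.3167, 0.0481]), 0.49)]
camera [(array([0.6036, 0.0357, 0.2394]), 0.74), (array([ 0.5934, -0.3171,  0.0034]), 0.26)]
{'time_s': 1.8, 'qpos': array([-1.3836,  0.1238,  1.6503, -0.    ,  1.3675, -0.0826]), 'qd': array([-0.0015, -0.    , -0.0009, -0.0008, -0.0011, -0.0004]), 'tau': array([  0.0018, -42.3582, -36.5741,   0.    ,   0.0006,   0.    ]), 'eef_pos': array([ 0.1732, -0.6265,  0.2503]), 'tool_rot': array([[ 0.9638,  0.2665, -0.    ],
       [ 0.2665, -0.9638, -0.    ],
       [-0.    ,  0.    , -1.    ]]), 'wrist_force': array([-1.0274, -0.9451, -0.1031]), 'torque': array([-0.0314,  0.0303, -0.0224]), 'finger_gap': 0.08554171372303815}
```

View pics/a.png

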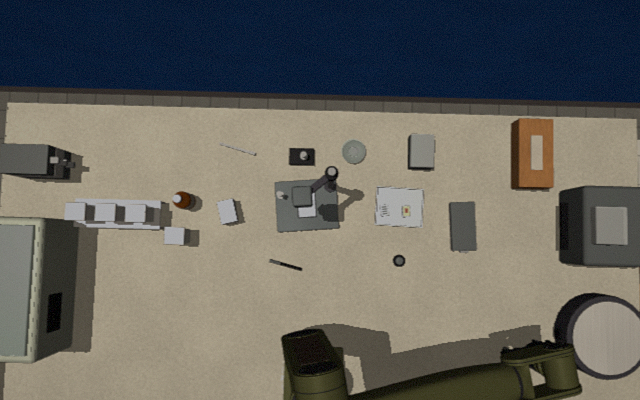

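View pics/b.png

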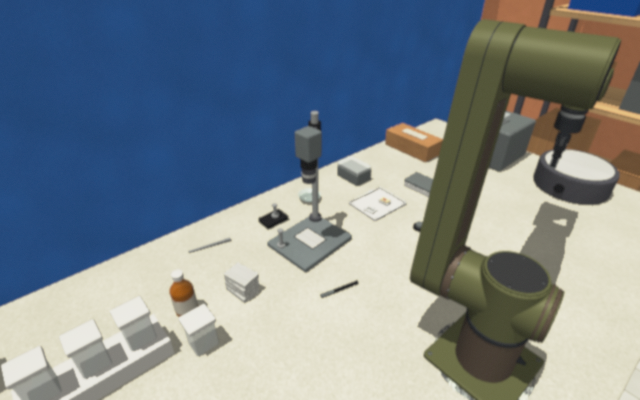

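The top view shows the pile at (228,211), the stand at (307,205), the tray at (399,207) and the button at (399,260). The side view agrees. Next I measure the yaws and the gauge heights from depth.

```bash
cat >> h.py <<'E'
def rect(P,c,r,z0,z1,q=1):
    m=(np.hypot(P[...,0]-c[0],P[...,1]-c[1])<r)&(P[...,2]>z0)&(P[...,2]<z1)
    S=P[m]
    if len(S)<5: return None
    (cx,cy),(w,h),a=cv2.minAreaRect((S[:,:2]*1000).astype(np.float32))
    if w<h: w,h,a=h,w,a+90
    a=(a+90)%180-90
    return dict(n=len(S),c=(round(cx,1),round(cy,1)),wh=(round(w,1),round(h,1)),yaw=round(a,1),z=np.percentile(S[:,2]*1000,[5,50,95]).round(1))
E
python3 - <<'E'
from h import *
for c in("top","side"):
    p=bot.read_camera(c);P=cloud(p)
    print(c)
    for n,ce,r,z0,z1 in [("pile",(.568,.317),.06,.056,.075),("pilefull",(.568,.317),.075,.006,.075),("base",(.6,.04),.16,.014,.026),("g_stage",(.633,.135),.025,.03,.1),("g_park",(.775,.055),.025,.03,.1),("block",(.59,-.313),.035,.011,.03),("cass",(.59,-.237),.035,.006,.03),("tray",(.6,-.29),.125,.003,.03),("btn",(.413,-.293),.03,.01,.05),("jar",(.48,.485),.06,.03,.13)]:
        print(n,rect(P,ce,r,z0,z1))
    for n in ["plate4","block","cassette","gauge_short","gauge_tall"]:
        for q in bot.outline_of(p,n)[:2]:
            v,u=np.nonzero(q["region"]);S=P[q["region"]]
            print(n,round(q["confidence"],2),len(u),(u.mean().round(),v.mean().round()),S.mean(0).round(3),"zmax",np.percentile(S[:,2],[50,95]).round(3),np.array(cv2.minAreaRect((S[:,:2]*1000).astype(np.float32))[1]).round(),cv2.minAreaRect((S[:,:2]*1000).astype(np.float32))[2])
    if c=="top": save(p,"c",(210,160,450,275),3.3)
    else: save(p,"d",(215,165,335,305),4)
E
```

```text
top
pile {'n': 367, 'c': (572.4, 315.3), 'wh': (81.0, 56.7), 'yaw': 15.2, 'z': array([57.8, 64.3, 70.7])}
pilefull {'n': 520, 'c': (564.0, 319.0), 'wh': (143.1, 134.2), 'yaw': -85.7, 'z': array([ 6.8, 62.2, 70.4])}
base {'n': 2020, 'c': (637.3, 44.6), 'wh': (244.2, 219.9), 'yaw': 5.3, 'z': array([14.9, 20.1, 25. ])}
g_stage {'n': 33, 'c': (636.9, 132.3), 'wh': (20.0, 18.0), 'yaw': 86.0, 'z': array([33.8, 82.9, 90.3])}
g_park {'n': 34, 'c': (784.0, 58.6), 'wh': (28.4, 21.1), 'yaw': 13.0, 'z': array([31.6, 63.8, 72.9])}
block {'n': 90, 'c': (592.9, -314.1), 'wh': (60.5, 53.3), 'yaw': -33.8, 'z': array([11.6, 18.4, 27.2])}
cass {'n': 161, 'c': (587.5, -237.1), 'wh': (63.9, 63.1), 'yaw': 37.1, 'z': array([ 6.3, 10.3, 18.2])}
tray {'n': 1933, 'c': (600.3, -291.1), 'wh': (247.4, 244.4), 'yaw': -88.5, 'z': array([ 3.4,  6.8, 17.1])}
btn {'n': 101, 'c': (416.1, -292.1), 'wh': (44.1, 40.6), 'yaw': 43.0, 'z': array([10.9, 18.1, 27.3])}
jar {'n': 416, 'c': (482.9, 484.1), 'wh': (69.7, 57.7), 'yaw': -88.4, 'z': array([ 48.6,  97.7, 104.1])}
plate4 0.65 366 (np.float64(226.0), np.float64(211.0)) 
[... 1540 characters left out ...]
64(275.0)) [0.565 0.318 0.064] zmax [0.066 0.069] [ 90. 930.] 68.01702117919922
plate4 0.74 152 (np.float64(243.0), np.float64(286.0)) [0.544 0.327 0.044] zmax [0.044 0.051] [92. 48.] 46.43617630004883
block 0.62 71 (np.float64(385.0), np.float64(201.0)) [ 0.585 -0.31   0.018] zmax [0.019 0.025] [37. 53.] 8.593311309814453
cassette 0.61 70 (np.float64(370.0), np.float64(209.0)) [ 0.59  -0.235  0.012] zmax [0.012 0.016] [39. 43.] 5.189685344696045
cassette 0.41 173 (np.float64(242.0), np.float64(294.0)) [0.546 0.332 0.013] zmax [0.013 0.02 ] [81. 56.] 9.680790901184082
gauge_short 0.45 59 (np.float64(274.0), np.float64(211.0)) [0.775 0.057 0.042] zmax [0.04  0.069] [18. 89.] 55.92621612548828
```

View pics/c.png

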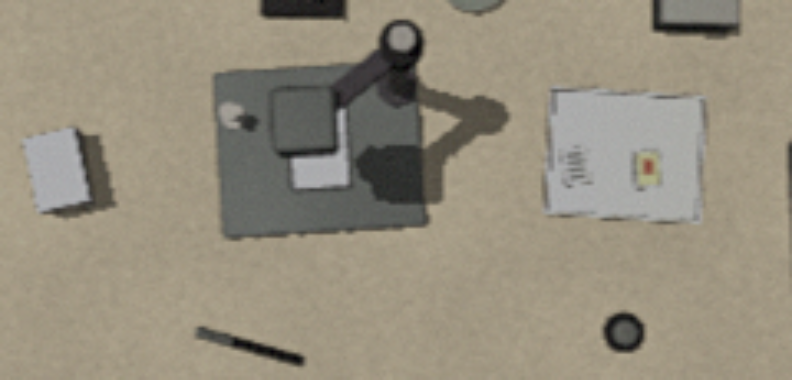

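View pics/d.png

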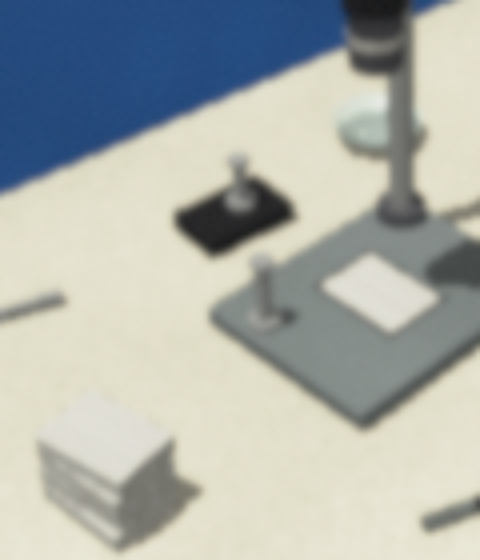

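The gauge by the stage is the tall one: its cap reads z≈83 mm against an expected 84, and the parked one reads about 68. That means three plates. I now fit the stand outline and check IK for 40° tilted grasps.

```bash
cat >> h.py <<'E'
def R(psi,th,flip=1):
    psi,th=np.radians([psi,th])
    z=np.array([np.sin(th)*np.cos(psi),np.sin(th)*np.sin(psi),-np.cos(th)])
    y=-flip*np.array([-np.sin(psi),np.cos(psi),0])
    return np.stack([np.cross(y,z),y,z],1)
E
python3 - <<'E'
from h import *
np.set_printoptions(precision=3,suppress=True)
for c in("top","side"):
    p=bot.read_camera(c);P=cloud(p)
    m=(np.hypot(P[...,0]-.6,P[...,1]-.044)<.15)&(P[...,2]>.01)&(P[...,2]<.03)
    m=cv2.morphologyEx(m.astype(np.uint8),cv2.MORPH_OPEN,np.ones((3,3)))>0
    S=P[m][:,:2]
    for a in (4,5.2,6.5):
        t=np.radians(a);e=np.array([[np.cos(t),np.sin(t)],[-np.sin(t),np.cos(t)]])
        q=(S-[.6,.044])@e.T
        # edges by bins (median of extreme)
        f=[q[abs(q[:,1]-b)<.005,0].min() for b in np.arange(-.09,.091,.02)]
        l=[[q[abs(q[:,0]-b)<.006,1].min(),q[abs(q[:,0]-b)<.006,1].max()] for b in np.arange(-.07,.03,.02)]
        print(c,a,"front",np.array(f)*1000,"y",np.array(l).T*1000)
for th in(40,45):
  for fl in(1,-1):
    for n,pos,psi in [("pile",(.57,.316,.06),15),("pileup",(.57,.316,.17),15),("low",(.57,.316,.03),15),("pre",(.44,.03,.09),5),("stage",(.6,.042,.05),5),("top",(.6,.042,.12),5),("block",(.59,-.312,.03),2),("blockup",(.59,-.312,.15),2)]:
        print(th,fl,n,bot.solve_ik(pos,R(psi,th,fl)))
print(bot.solve_ik((.412,-.293,.06),R(-35,0)),bot.sense()["time_s"])
E
```

```text
top 4 front [-82.126 -81.144 -83.712 -82.937 -82.3   -84.869 -83.872 -83.231 -85.79
 -84.874] y [[-114.491 -112.072 -113.099 -110.491 -111.111]
 [ 102.279  105.902  104.63   103.69   107.034]]
top 5.2 front [-84.109 -82.773 -84.81  -83.921 -82.593 -84.711 -83.498 -82.259 -84.517
 -83.25 ] y [[-112.924 -111.095 -112.532 -110.375 -111.569]
 [ 103.821  107.041  105.327  104.059  106.902]]
top 6.5 front [-86.235 -84.417 -85.966 -84.677 -82.95  -84.776 -82.879 -81.388 -83.003
 -81.26 ] y [[-108.774 -110.557 -111.861 -110.374 -112.241]
 [ 105.498  108.223  106.03   104.362  107.089]]
side 4 front [-85.288 -88.114 -86.502 -89.613 -88.367 -89.099 -89.418 -89.764 -89.723
 -92.627] y [[-114.757 -111.373 -109.092 -111.212 -109.923]
 [ 106.834  106.951  106.778  107.072  107.843]]
side 5.2 front [-87.242 -89.589 -87.514 -90.26  -88.56  -88.805 -88.839 -88.721 -88.233
 -90.819] y [[-113.338 -110.27  -111.532 -110.92  -111.047]
 [ 108.316  107.703  107.498  107.21   107.047]]
side 6.5 front [-89.315 -91.143 -90.551 -90.917 -88.725 -87.91  -88.424 -87.547 -87.969
 -88.816] y [[-111.745 -110.341 -11
[... 557 characters left out ...]
 top [-0.06  -0.154  2.269  0.281  0.346 -1.949]
40 -1 block None
40 -1 blockup [-0.743  0.02   2.047  0.78   0.696 -2.867]
45 1 pile None
45 1 pileup [ 0.486 -0.108  2.161 -0.472  0.352  2.178]
45 1 low None
45 1 pre [-0.153 -0.658  2.688  0.473  0.379  0.956]
45 1 stage None
45 1 top None
45 1 block [-0.765  0.223  2.108  1.242  0.566 -0.245]
45 1 blockup [-0.765  0.014  2.083  0.948  0.675  0.115]
45 -1 pile None
45 -1 pileup [ 0.486 -0.108  2.161 -0.472  0.352 -0.964]
45 -1 low None
45 -1 pre [-0.153 -0.658  2.688  0.473  0.379 -2.186]
45 -1 stage None
45 -1 top None
45 -1 block [-0.765  0.223  2.108  1.242  0.566  2.897]
45 -1 blockup None
[-0.724  0.009  2.117 -0.     1.016  1.457] 2.5
```

```bash
python3 - <<'E'
from h import *
np.set_printoptions(precision=3,suppress=True)
for n,pos,psi in [("pile",(.565,.315,.07),15),("low",(.565,.315,.035),15),("pre",(.44,.03,.07),5),("pre",(.44,.03,.12),5),("stage",(.596,.042,.046),5),("stage2",(.596,.042,.078),5),("blk",(.596,.042,.1),5),("top",(.596,.042,.12),5)]:
    ok=[t for t in range(10,50,2) if bot.solve_ik(pos,R(psi,t)) is not None]
    print(n,pos,psi,ok[0] if ok else None,ok[-1] if ok else None, bot.solve_ik(pos,R(psi,ok[-1])))
# yaw freedom at stage
for psi in(-6,0,10,16):
    print(psi,[t for t in range(10,50,2) if bot.solve_ik((.596,.042,.046),R(psi,t)) is not None][-1])
E
```

```text
pile (0.565, 0.315, 0.07) 15 10 36 [ 0.475  0.067  2.138 -0.379  0.343  2.103]
low (0.565, 0.315, 0.035) 15 10 32 [ 0.469  0.141  2.11  -0.316  0.358  2.045]
pre (0.44, 0.03, 0.07) 5 10 44 [-0.15  -0.589  2.686  0.525  0.332  0.898]
pre (0.44, 0.03, 0.12) 5 10 48 [-0.162 -0.764  2.699  0.462  0.424  0.976]
stage (0.596, 0.042, 0.046) 5 10 32 [-0.051  0.006  2.231  0.21   0.358  1.256]
stage2 (0.596, 0.042, 0.078) 5 10 36 [-0.056 -0.072  2.259  0.253  0.341  1.216]
blk (0.596, 0.042, 0.1) 5 10 38 [-0.058 -0.12   2.268  0.265  0.346  1.206]
top (0.596, 0.042, 0.12) 5 10 40 [-0.06  -0.164  2.277  0.281  0.348  1.192]
-6 32
0 32
10 34
16 40
```

The tilt limit is about 32–34° at stage height, so I'll use about 31°. First move: touch the table with the tilted, 70 mm open fingers to find the true tip offset.

```bash
python3 - <<'E'
from h import *
np.set_printoptions(precision=4,suppress=True)
S=lambda:bot.sense()
bot.set_gripper(.07); print(S()["time_s"],S()["finger_gap"])
bot.goto((.45,.22,.06),R(15,31)); s=S();print(s["time_s"],s["eef_pos"],s["wrist_force"])
h=bot.move_l((.45,.22,.005),vel=.05,threshold=5); s=S();print(h,s["time_s"],s["eef_pos"],s["wrist_force"])
bot.move_l(s["eef_pos"]+[0,0,.06],vel=.25)
u=np.array([.57,.316,0])-.004*np.array([np.cos(.262),np.sin(.262),0])
bot.goto(u+[0,0,.12],R(15,31)); print(S()["time_s"],S()["eef_pos"])
p=bot.read_camera("side"); save(p,"e",(180,130,360,320),3)
E
```

```text
2.8083 0.06992090523935135
5.9917 [0.4505 0.2197 0.0603] [-0.4364 -0.2207 -0.2308]Traceback (most recent call last):
  File "<stdin>", line 6, in <module>
plant.MotionError: the arm cannot follow that straight line within its joint ranges
```

```bash
python3 - <<'E'
from h import *
np.set_printoptions(precision=4,suppress=True)
S=lambda:bot.sense()
for z in (.008,.011,.014,.017):
    try: h=bot.move_l((.45,.22,z),vel=.05,threshold=5);break
    except bot.MotionError as e: print(z,e)
s=S();print(h,s["time_s"],s["eef_pos"],s["wrist_force"])
bot.move_l(s["eef_pos"]+[0,0,.06],vel=.25)
u=np.array([.57,.316,0])-.004*np.array([np.cos(.262),np.sin(.262),0])
bot.goto(u+[0,0,.12],R(15,31)); print(S()["time_s"],S()["eef_pos"])
p=bot.read_camera("side"); save(p,"e",(180,130,360,320),3)
E
```

```text
0.008 the arm cannot follow that straight line within its joint ranges
0.011 the arm cannot follow that straight line within its joint ranges
0.014 the arm cannot follow that straight line within its joint ranges
False 7.0 [0.4503 0.2202 0.0174] [ 0.2235 -0.6998  0.2542]
8.0583 [0.5647 0.3143 0.1172]
```

View pics/e.png

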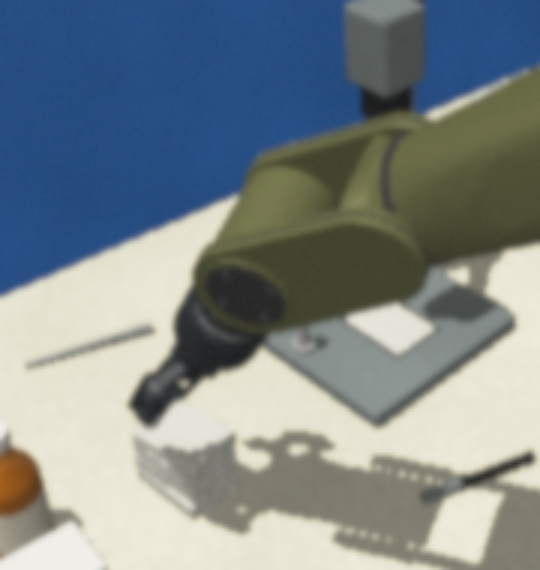

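No contact at z = 17.4 mm, so the 70 mm open tips sit back, which fits the 19 mm being the shut value. The wrist housing looks bulky, so I measure its clearance to the lens from depth before going near the camera.

```bash
python3 - <<'E'
from h import *
np.set_printoptions(precision=0,suppress=True,linewidth=150)
s=bot.sense();print(s["eef_pos"])
a=np.radians(15);f=np.array([np.cos(a),np.sin(a)])
for c in("top","side"):
    p=bot.read_camera(c);P=cloud(p);
    D=(P-s["eef_pos"])[p["z_map"]>0]
    F=D[:,:2]@f;L=D[:,:2]@np.array([-f[1],f[0]]);H=D[:,2]
    k=(H>.03)&(H<.45)&(np.abs(L)<.12)&(abs(F)<.4)
    for h in np.arange(.03,.45,.03):
        m=k&(abs(H-h)<.015)
        if m.sum()>3:
            i=np.flatnonzero(m);j=i[F[i].argsort()[-3]]
            print(c,int(h*1000),"maxF",F[j]*1000,"L",L[j]*1000,"Lrange",np.percentile(L[i]*1000,[2,98]))
    tips=k&(H<.03)
E
```

```text
[1. 0. 0.]
top 30 maxF -2.309024909463697 L 45.62403971454051 Lrange [-67.  62.]
top 60 maxF -6.723396480013748 L -40.53778001093904 Lrange [-68.  67.]
top 90 maxF -19.415068471059712 L -17.201985226460454 Lrange [-69.  64.]
top 120 maxF -22.789728757161647 L 3.760527250367319 Lrange [-38.  29.]
top 150 maxF -34.78061872872031 L -3.631001958456741 Lrange [-34.  29.]
top 180 maxF -53.158381278040366 L 2.346004759385464 Lrange [-58.  30.]
top 210 maxF -72.33897705896185 L 1.424456305278048 Lrange [-70.  49.]
top 240 maxF -73.45162328211372 L -38.55479043748854 Lrange [-76.  60.]
top 270 maxF -84.28564033119342 L -33.965700794761425 Lrange [-82.  54.]
top 300 maxF -128.8172218625516 L -41.05066428969525 Lrange [-80.  44.]
top 329 maxF -184.45775677742154 L -56.13476153075962 Lrange [-92.  11.]
top 360 maxF -245.28260638322809 L -47.897435660863785 Lrange [-105.   10.]
top 390 maxF -284.5063576483701 L -42.868183668496314 Lrange [-111.    5.]
top 420 maxF -326.46647452972985 L -63.80216422345794 Lrange [-111.   -0.]
top 449 maxF -368.2256312090666 L -84.08573709032099 Lrange [-111.  -12.
[... 380 characters left out ...]
5756 L 57.70811528304603 Lrange [35. 59.]
side 210 maxF -107.62580259320598 L 63.26945539305803 Lrange [27. 65.]
side 240 maxF -83.07871849433701 L -25.150816553091676 Lrange [-46.  65.]
side 270 maxF -88.56280380043228 L -30.374887361336434 Lrange [-45.  57.]
side 300 maxF -131.1975771563213 L -40.85350000282007 Lrange [-49.  46.]
side 329 maxF -187.75768810215743 L -50.2156771786189 Lrange [-59.  18.]
side 360 maxF -249.7371518795189 L -36.354252351415894 Lrange [-40.  15.]
side 390 maxF -289.8029003782889 L -55.02316672298612 Lrange [-64.  11.]
side 420 maxF -329.0730373128577 L -66.06470163879976 Lrange [-79.   5.]
side 449 maxF -371.88697031514613 L -82.72806669083913 Lrange [-90.  -5.]
```

Clearance to the lens is at least about 18 mm at every level. Picking and placing plate 4 now.

```bash
cat >> h.py <<'E'
STAGE=np.array([.602,.042,0]);PSI=5.2
D=lambda p:np.array([np.cos(np.radians(p)),np.sin(np.radians(p)),0])
def rep(t):
    s=bot.sense();print(t,"t%.2f"%s["time_s"],s["eef_pos"].round(4),"F",s["wrist_force"].round(1),"gap %.4f"%s["finger_gap"],flush=True)
    return s
def pick(c,psi,top,th,op=.07):
    r=R(psi,th);u=np.array([c[0],c[1],0])-.004*D(psi)
    bot.goto(u+[0,0,top+.03],r)
    bot.move_l(u+[0,0,top+.005],vel=.1);rep("down")
    bot.set_gripper(0.0 if op<.06 else .03);rep("grip")
    bot.move_l(u+[0,0,top+.035],vel=.15)
def place(top,th,op=.075):
    "top = height of held thing's gripped top face when standing in place"
    r=R(PSI,th);u=STAGE-.004*D(PSI)
    bot.goto(u-.15*D(PSI)+[0,0,top+.03],r);rep("pre")
    bot.move_l(u+[0,0,top+.025],vel=.2);rep("over")
    h=bot.move_l(u+[0,0,top+.010],vel=.12)
    h=bot.move_l(u+[0,0,top+.002],vel=.03,threshold=5);rep("touch %s"%h)
    bot.set_gripper(op);rep("open")
    bot.move_l(u+[0,0,top+.025],vel=.15)
    bot.move_l(u-.13*D(PSI)+[0,0,top+.035],vel=.3);rep("out")
E
python3 - <<'E'
from h import *
pick((.570,.316),15,.064,31)
s=rep("lifted")
assert s["finger_gap"]>.05
place(.036,31)
p=bot.read_camera("side"); save(p,"f",(180,130,360,320),3)
E
```

```text
down t8.86 [0.566  0.3148 0.0688] F [-0.3 -0.7 -0.1] gap 0.0702
grip t9.14 [0.5669 0.3153 0.0705] F [-2.5 -0.3  4.8] gap 0.0539
lifted t9.49 [0.5664 0.3151 0.0996] F [ 0.1  0.7 -2.3] gap 0.0544
pre t10.68 [0.4492 0.0283 0.0664] F [ 0.7  0.  -2.1] gap 0.0543
over t11.58 [0.5971 0.0421 0.0602] F [ 0.4 -0.3 -1.8] gap 0.0538
touch True t12.12 [0.599  0.0415 0.0424] F [-0.3  0.2  3.7] gap 0.0541
open t12.46 [0.5971 0.0417 0.0401] F [-0.8 -0.3  0. ] gap 0.0752
out t13.33 [0.4683 0.0298 0.0708] F [-0.2  0.1  0.4] gap 0.0753
```

View pics/f.png

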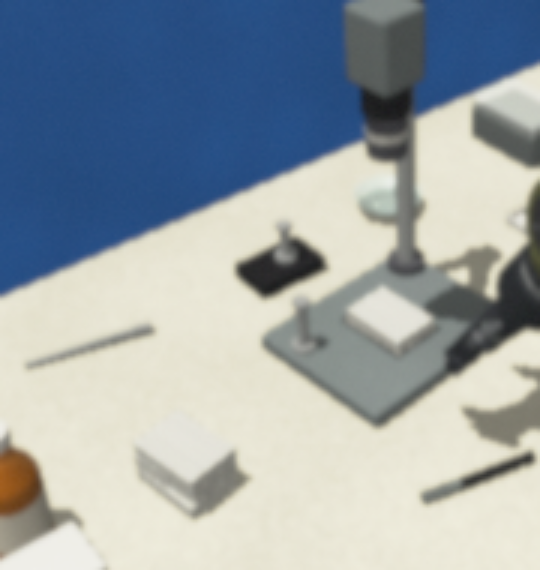

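Plate 4 sits on the mark at about (390,320), and three remain in the pile at (187,465). Touch-down was at the expected height. I check the plate on the stage and the pile numerically.

```bash
cat >> h.py <<'E'
def check(lv,pile=None):
    for c in("top","side"):
        p=bot.read_camera(c);P=cloud(p)
        zt=.02+.016*lv
        print(c,"stage",rect(P,STAGE[:2],.06,zt-.008,zt+.008))
        if pile: print(c,"pile",rect(P,(.57,.316),.06,pile-.008,pile+.008))
        for n in("plate1","stage"): print(n,[(np.round(q["location"],4),round(q["confidence"],2)) for q in bot.pinpoint(p,n)[:3]])
E
python3 - <<'E'
from h import *
check(1,.048)
E
```

```text
top stage {'n': 164, 'c': (591.5, 35.3), 'wh': (113.9, 73.4), 'yaw': -61.4, 'z': array([29.3, 35.7, 42.2])}
top pile {'n': 350, 'c': (571.2, 317.4), 'wh': (80.2, 56.9), 'yaw': 10.1, 'z': array([41.9, 47.9, 54.4])}
plate1 [(array([0.5613, 0.3148, 0.0328]), 0.63), (array([0.5665, 0.3185, 0.0136]), 0.54), (array([0.5958, 0.041 , 0.0229]), 0.44)]
stage [(array([0.6002, 0.0416, 0.0234]), 0.94)]
side stage {'n': 346, 'c': (602.3, 42.2), 'wh': (86.0, 60.1), 'yaw': 6.7, 'z': array([29.6, 37.8, 41. ])}
side pile {'n': 504, 'c': (568.4, 317.6), 'wh': (85.0, 58.6), 'yaw': 10.5, 'z': array([43.2, 49.7, 52.6])}
plate1 [(array([0.5991, 0.0402, 0.0216]), 0.72), (array([0.5971, 0.4676, 0.0045]), 0.62), (array([4.756e-01, 4.842e-01, 4.000e-04]), 0.55)]
stage [(array([0.5984, 0.0397, 0.0175]), 0.84)]
```

```bash
python3 - <<'E'
from h import *
pick((.5695,.3175),10.3,.048,32)
s=rep("lifted")
assert s["finger_gap"]>.05
place(.052,32)
check(2,.032)
E
```

```text
down t15.24 [0.5651 0.3157 0.0521] F [0.8 0.9 0.9] gap 0.0748
grip t15.56 [0.5662 0.317  0.0543] F [-1.5 -0.7  3.5] gap 0.0541
lifted t15.91 [0.566  0.317  0.0839] F [ 1.4  0.  -2.7] gap 0.0543
pre t17.10 [0.4489 0.0282 0.082 ] F [ 0.4 -0.4 -0.8] gap 0.0543
over t18.00 [0.5971 0.0421 0.0761] F [-1.1 -0.3 -1.7] gap 0.0539
touch True t18.53 [0.599  0.0415 0.0583] F [1.5 1.3 1.6] gap 0.0539
open t18.88 [0.5971 0.0417 0.056 ] F [-0.1  0.2  0.1] gap 0.0749
out t19.77 [0.4685 0.0298 0.0869] F [ 0.4  0.4 -0. ] gap 0.0748
top stage {'n': 152, 'c': (601.6, 41.0), 'wh': (76.7, 52.8), 'yaw': 1.9, 'z': array([46.1, 52.1, 57.6])}
top pile {'n': 350, 'c': (573.0, 316.9), 'wh': (80.6, 57.0), 'yaw': 11.9, 'z': array([25.7, 32.3, 37.5])}
plate1 [(array([0.5939, 0.0456, 0.0354]), 0.75), (array([0.5691, 0.3215, 0.0132]), 0.72), (array([0.6312, 0.1293, 0.0824]), 0.63)]
stage [(array([0.5996, 0.0381, 0.0214]), 0.84)]
side stage {'n': 341, 'c': (600.2, 43.4), 'wh': (82.5, 60.4), 'yaw': 5.3, 'z': array([46.7, 54.1, 57. ])}
side pile {'n': 500, 'c': (569.1, 319.5), 'wh': (82.5, 61.7), 'yaw': 12.1, 'z': array([26.7, 33.9, 36.7])}
plate1 [(array([0.5697, 0.3183, 0.0161]), 0.83), (array([0.601 , 0.0415, 0.035 ]), 0.8), (array([ 0.5693,  0.3169, -0.0023]), 0.64)]
stage [(array([0.6006, 0.0392, 0.0173]), 0.79), (array([0.6352, 0.1297, 0.017 ]), 0.48)]
```

```bash
python3 - <<'E'
from h import *
pick((.571,.318),12,.032,31)
s=rep("lifted")
assert s["finger_gap"]>.05
place(.068,31)
check(3,.016)
p=bot.read_camera("side"); save(p,"g",(180,130,420,320),3)
for n in("block","block_face","cassette"): print(n,[(np.round(q["location"],4),round(q["confidence"],2)) for q in bot.pinpoint(p,n)[:2]])
E
```

```text
down t21.63 [0.5667 0.3161 0.0362] F [-0.1 -0.5 -0.1] gap 0.0753
grip t21.95 [0.5678 0.3173 0.0383] F [-3.1 -2.5  4.9] gap 0.0541
lifted t22.30 [0.5674 0.3174 0.0676] F [ 0.5  0.1 -2.2] gap 0.0543
pre t23.50 [0.4489 0.0283 0.0979] F [ 0.8 -0.3 -2.2] gap 0.0541
over t24.40 [0.5971 0.0421 0.092 ] F [-0.6  0.  -2.2] gap 0.0541
touch True t24.94 [0.5992 0.0415 0.0743] F [1.1 0.4 2.4] gap 0.0540
open t25.28 [0.5971 0.0417 0.0717] F [-1.6  0.5  0.8] gap 0.0750
out t26.17 [0.4684 0.0298 0.1028] F [ 0.2 -0.6  0.3] gap 0.0751
top stage {'n': 149, 'c': (600.5, 40.4), 'wh': (75.4, 52.7), 'yaw': 2.7, 'z': array([62.1, 68.6, 74.3])}
top pile {'n': 344, 'c': (574.5, 317.0), 'wh': (106.8, 96.1), 'yaw': 8.7, 'z': array([ 9.1, 15.6, 22. ])}
plate1 [(array([0.5612, 0.3166, 0.    ]), 0.71), (array([0.6013, 0.0415, 0.0202]), 0.47), (array([0.6006, 0.0455, 0.0514]), 0.42)]
stage []
side stage {'n': 339, 'c': (600.1, 42.3), 'wh': (85.1, 59.9), 'yaw': 8.4, 'z': array([62.5, 70. , 73.1])}
side pile {'n': 491, 'c': (566.9, 320.4), 'wh': (84.4, 57.7), 'yaw': 9.8, 'z': array([11.6, 18. , 20.9])}
plate1 [(array([0.6011, 0.0396, 0.0536]), 0.82), (array([ 0.5643,  0.3163, -0.006 ]), 0.64), (array([0.5983, 0.0423, 0.0204]), 0.62)]
stage [(array([0.5974, 0.0373, 0.0192]), 0.82)]
block []
block_face []
cassette []
```

View pics/g.png

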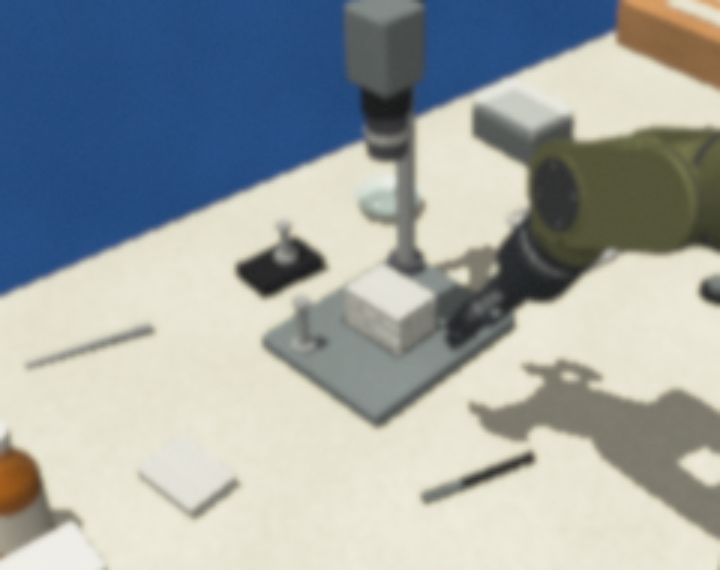

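The stack of three is neat, and one plate stays at (187,475), clear of the stage. Now a last look at the block's position and yaw.

```bash
python3 - <<'E'
from h import *
bot.goto((.42,-.10,.2),R(-20,31))
for c in("top","side"):
  p=bot.read_camera(c);P=cloud(p)
  for n in("block","block_face","cassette","tray","shutter_top"): print(c,n,[(np.round(q["location"],4),round(q["confidence"],2)) for q in bot.pinpoint(p,n)[:2]])
  for q in bot.outline_of(p,"block")[:1]+bot.outline_of(p,"tray")[:1]:
    S=P[q["region"]];v,u=np.nonzero(q["region"]);print(S.mean(0).round(4),cv2.minAreaRect((S[:,:2]*1000).astype(np.float32)),u.mean(),v.mean())
  if c=="top": save(p,"h",(368,180,432,234),10)
rep("t")
E
```

```text
top block [(array([ 0.591 , -0.3143,  0.0047]), 0.53)]
top block_face [(array([ 0.5875, -0.3159,  0.0183]), 0.61)]
top cassette [(array([ 0.5904, -0.2378,  0.0065]), 0.56)]
top tray [(array([ 0.6017, -0.2867, -0.0022]), 0.92)]
top shutter_top [(array([ 0.4132, -0.2929,  0.0257]), 0.39)]
[ 0.6093 -0.291   0.0126] ((595.0074462890625, -198.62843322753906), (163.8245391845703, 374.2156677246094), 8.371805191040039) 398.86969168121 206.17975567190226
side block [(array([0.6343, 0.1283, 0.0855]), 0.6), (array([0.6018, 0.0401, 0.0502]), 0.5)]
side block_face [(array([ 0.5678,  0.3164, -0.0048]), 0.72), (array([ 0.5883, -0.3094,  0.0194]), 0.36)]
side cassette [(array([ 0.5629,  0.3142, -0.0061]), 0.68), (array([ 0.5947, -0.2356,  0.0007]), 0.53)]
side tray [(array([ 0.5996, -0.2895,  0.0029]), 0.96)]
side shutter_top [(array([ 0.4079, -0.2919,  0.0226]), 0.49)]
[ 0.5626 -0.2882  0.0341] ((217.45947265625, 176.5494384765625), (33.899715423583984, 1234.955078125), 36.813987731933594) 385.9347826086956 201.93478260869566
[ 0.5918 -0.2645  0.0105] ((281.09783935546875, 189.40994262695312), (208.2532958984375, 1282.660888671875), 34.27410888671875) 375.15847860538827 206.31695721077654
t t28.18 [ 0.42   -0.1     0.2001] F [-0.2 -0.  -0. ] gap 0.0749
```

View pics/h.png

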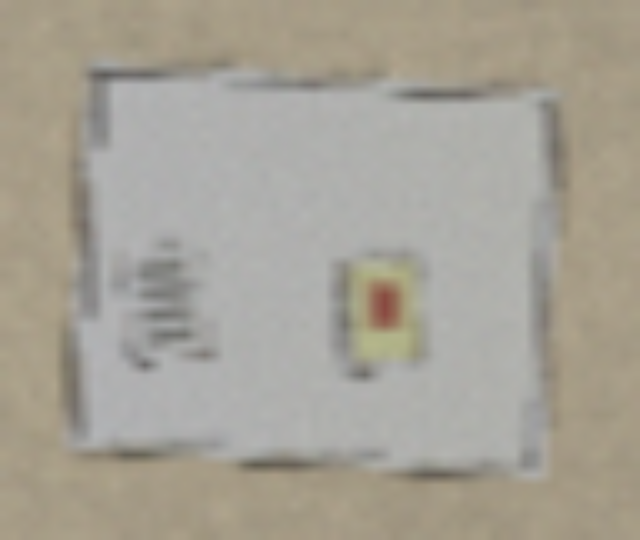

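The wax face is at about (384,308) in the crop and the block is aligned with the tray to within a few degrees. I back-project that pixel, then pick and place the block.

```bash
python3 - <<'E'
from h import *
p=bot.read_camera("top");K=p["intrinsics"];E=p["extrinsics"]
d=np.array([(405.9-K[0,2])/K[0,0],-(210.3-K[1,2])/K[1,1],-1])@E[:3,:3]; o=-E[:3,:3].T@E[:3,3]
b=o+d*(.02-o[2])/d[2];print(b)
c=(b[:2]+np.array([.590,-.3135]))/2;print(c)
bot.set_gripper(.05)
pick(c,-1,.0215,36,op=.05)
s=rep("lifted")
assert .015<s["finger_gap"]<.04
bot.move_l(s["eef_pos"]+[-.02,.0,.1],vel=.25)
p=bot.read_camera("side"); save(p,"i",(300,110,460,250),3.5)
E
```

```text
[ 0.59477375 -0.31520126  0.02      ]
[ 0.59238688 -0.31435063]
down t30.19 [ 0.5885 -0.3136  0.027 ] F [-0.4 -0.8  0.9] gap 0.0500
grip t30.55 [ 0.5892 -0.3147  0.0282] F [-3.5  1.4  7.1] gap 0.0248
lifted t30.90 [ 0.5889 -0.3148  0.0576] F [-0.9  0.9 -0.6] gap 0.0249
```

View pics/i.png

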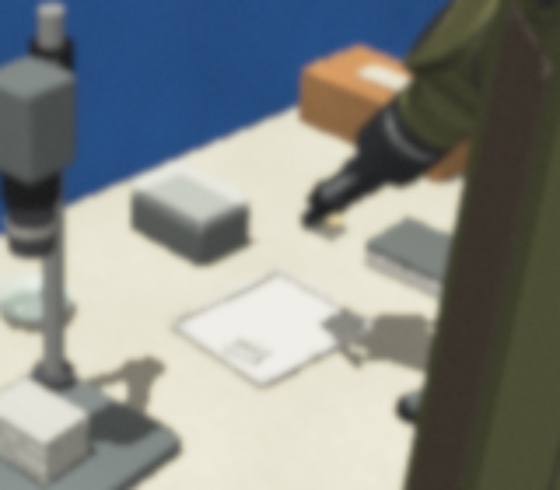

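The block is held level, with the cassette left in the tray. Placing it on the stack.

```bash
python3 - <<'E'
from h import *
place(.0855,36,op=.055)
for c in("top","side"):
  p=bot.read_camera(c);P=cloud(p)
  print(c,rect(P,STAGE[:2],.05,.076,.095))
  for n in("block","block_face","gauge_tall_top"): print(n,[(np.round(q["location"],4),round(q["confidence"],2)) for q in bot.pinpoint(p,n)[:2]])
save(p,"j",(230,150,360,265),4.5)
E
```

```text
pre t32.88 [0.4493 0.0276 0.116 ] F [0.1 0.7 0.6] gap 0.0249
over t33.77 [0.5974 0.0413 0.1098] F [-0.6 -0.6  0.3] gap 0.0249
touch True t34.31 [0.5992 0.0415 0.0922] F [0.6 0.5 1.9] gap 0.0250
open t34.71 [0.5976 0.0416 0.0902] F [0.5 0.  0.5] gap 0.0549
out t35.62 [0.4689 0.0297 0.1208] F [ 0.3 -0.3  0.1] gap 0.0549
top {'n': 23, 'c': (597.7, 31.0), 'wh': (61.0, 26.2), 'yaw': -45.6, 'z': array([76.5, 80.4, 91.6])}
block [(array([0.5982, 0.0383, 0.073 ]), 0.5)]
block_face [(array([0.598 , 0.0414, 0.0664]), 0.59), (array([0.5975, 0.0397, 0.0851]), 0.53)]
gauge_tall_top [(array([0.632 , 0.1306, 0.0822]), 0.57), (array([0.6005, 0.0425, 0.0029]), 0.44)]
side {'n': 93, 'c': (599.1, 41.4), 'wh': (40.6, 29.6), 'yaw': 11.0, 'z': array([77.4, 84.4, 88.6])}
block [(array([0.6013, 0.0389, 0.0713]), 0.66)]
block_face [(array([0.6002, 0.0441, 0.0815]), 0.66)]
gauge_tall_top [(array([0.634 , 0.1314, 0.0872]), 0.46)]
```

View pics/j.png

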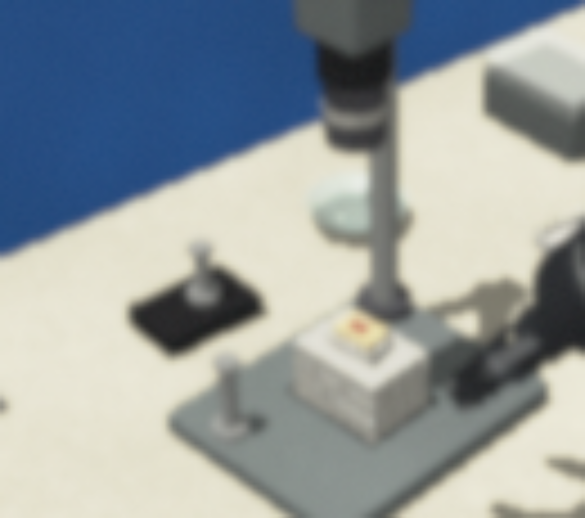

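The block lies face up and centred on the stack at (360,332), with its face level with the gauge. Now the button.

```bash
python3 - <<'E'
from h import *
b=np.array([.4125,-.2925,0])
s=bot.sense()
bot.move_l(s["eef_pos"]+[-.02,-.02,.08],vel=.3)
bot.set_gripper(0)
bot.goto(b+[0,0,.11],R(-35,0));rep("above")
bot.move_l(b+[0,0,.056],vel=.15)
h=bot.move_l(b+[0,0,.036],vel=.02,threshold=1.5);s=rep("contact %s"%h)
h=bot.move_l(b+[0,0,s["eef_pos"][2]-.011],vel=.03,threshold=9);rep("press %s"%h)
bot.sleep(.15);rep("hold")
bot.move_l(b+[0,0,.15],vel=.2);rep("up")
p=bot.read_camera("side"); save(p,"k",(180,120,480,330),2.6)
P=cloud(p);print(rect(P,STAGE[:2],.05,.076,.095))
E
```

```text
above t38.23 [ 0.4128 -0.2919  0.1103] F [-0.5 -0.2 -0.2] gap 0.0001
contact True t39.52 [ 0.4123 -0.2924  0.039 ] F [ 0.2 -0.4  2.7] gap 0.0000
press True t39.80 [ 0.4124 -0.2925  0.035 ] F [-1.6  1.1  6.1] gap 0.0003
hold t39.95 [ 0.4124 -0.2925  0.035 ] F [-1.8  1.8  6.7] gap 0.0004
up t40.67 [ 0.4117 -0.2918  0.1484] F [-0.3 -0.3  0.1] gap 0.0000
{'n': 94, 'c': (597.3, 41.7), 'wh': (43.0, 31.5), 'yaw': 11.1, 'z': array([76.9, 85. , 88.2])}
```

View pics/k.png

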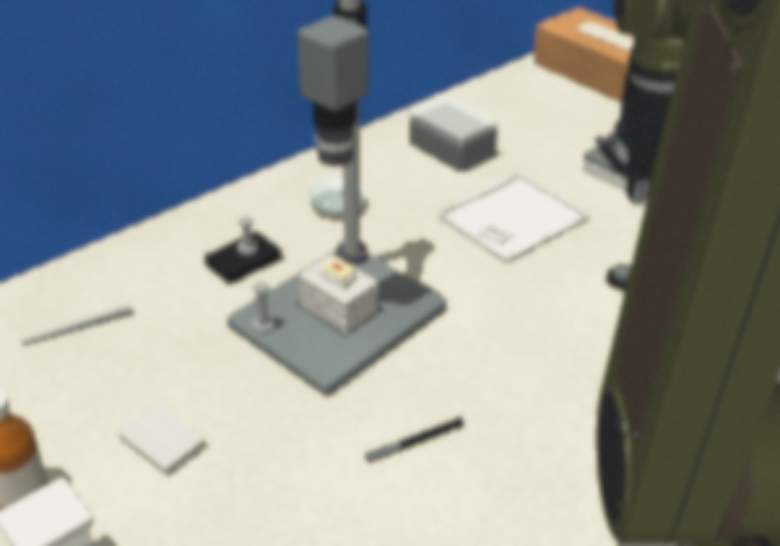

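The scene is intact. The press held about 6.7 N, but full travel isn't certain, so I press once more, firmer.

```bash
python3 - <<'E'
from h import *
b=np.array([.4125,-.2925,0])
bot.move_l(b+[0,0,.048],vel=.2)
for z in(.043,.040,.038,.036,.034):
    bot.move_l(b+[0,0,z],vel=.03,threshold=18);rep(z)
h=bot.move_l(b+[0,0,.030],vel=.02,threshold=14);rep("press %s"%h)
bot.sleep(.1);rep("hold")
bot.move_l(b+[0,0,.12],vel=.2);bot.sleep(.3);rep("up")
for c in("top","side"):
  p=bot.read_camera(c);print(rect(cloud(p),STAGE[:2],.05,.076,.095))
  for n in("block_face","shutter_top"): print(n,[(np.round(q["location"],4),round(q["confidence"],2)) for q in bot.pinpoint(p,n)[:2]])
bot.job_done()
E
```

```text
0.043 t41.70 [ 0.4129 -0.2928  0.0438] F [ 1.3  0.2 -0.1] gap 0.0001
0.04 t41.95 [ 0.4129 -0.2929  0.0405] F [0.4 0.2 1.6] gap -0.0002
0.038 t42.20 [ 0.4129 -0.2929  0.0384] F [ 0.9 -1.1  3.2] gap -0.0002
0.036 t42.45 [ 0.4129 -0.2929  0.0364] F [ 0.6 -0.5  4.5] gap -0.0002
0.034 t42.70 [ 0.413  -0.2929  0.035 ] F [-1.5 -0.   8.8] gap -0.0001
press True t42.91 [ 0.4131 -0.293   0.035 ] F [-1.8  1.5  8.9] gap -0.0001
hold t43.01 [ 0.4131 -0.293   0.035 ] F [-2.3  1.1  8.7] gap 0.0001
up t43.88 [ 0.4118 -0.2919  0.1185] F [-0.4 -0.6 -0.3] gap 0.0002
{'n': 24, 'c': (580.7, 38.3), 'wh': (52.1, 24.7), 'yaw': -71.6, 'z': array([77.7, 82.4, 88. ])}
block_face [(array([0.5947, 0.038 , 0.0828]), 0.61)]
shutter_top []
{'n': 92, 'c': (599.6, 41.6), 'wh': (42.4, 29.5), 'yaw': 11.7, 'z': array([77.8, 85.3, 88.3])}
block_face [(array([0.5967, 0.0455, 0.0858]), 0.62)]
shutter_top [(array([0.5994, 0.469 , 0.0025]), 0.56), (array([ 0.4109, -0.293 ,  0.0213]), 0.43)]
the job is handed in; nothing more can be done
```

The job is handed in at about 44 s of the 72 s allowed; no verdict is reported, so the result rests on my own checks.

**What I did:** The tall gauge post stands beside the stage, so the block needed three riser plates. I stacked plates 4, 3 and 2 on the stage mark one at a time, set the paraffin block on top and pressed the capture button. Plate 1 stays where the pile was, about 0.28 m from the stage.

**Last checks:**
- **Block:** its centre is within about 8 mm of my stage estimate by every reading (0.5 to 3 mm by the side camera's depth). Its face reads z ≈ 83–86 mm, and the gauge top should be at 84 mm.
- **Button:** I pressed it twice, because the first press did not prove full travel. The second press followed the spring to a hard stop at about 9 N, against the 5 N needed. I let go of it both times.
- **Surroundings:** the last picture, taken before the second press, shows nothing displaced. The arm is clear of everything.

**Checks that failed or disagreed:**
- **Tip calibration:** the touch on the table never made contact because of a joint limit, so I worked from the given finger geometry. Each touch-down came at the height I expected.
- **Top camera:** its depth fit of the block is unusable because the camera over the stage hides it. The block's position rests on the side camera and the networks.
- **Button release:** I did not see the button spring back; the network found it only weakly in the last side picture. The wrist force returned to zero on lifting.

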